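# Find the nut driver that fits the busbar nut and nip it up

## Task

The cover is off the power unit on the lab bench and the nut on the middle stud of its copper busbar is only finger-tight: find the nut driver that fits it and turn it about an eighth of a turn clockwise. The three drivers in the wooden block have handles all alike, so try them (the right one goes fully down over the nut and turns it) and stand any that does not fit back in the block. Finish still holding the driver that fits, upright and fully home on that nut; leave the other things on the bench alone.

Things in the scene. Friction and masses are not known exactly. Their poses are not given: they have to be found in the camera images.
- block: light wooden tool block, 64 x 200 x 70 mm high, fixed to the bench; origin under its centre, z up, its length along its y. Three round holes, 34 mm wide and 64 mm deep, in its top, in a row along y, 65 mm apart, the middle one at the block's centre. A nut driver stands in each, hanging by its guard on the block's top.
- driver_a_mid (a point): centre of the handle of one of three nut drivers (about 150 g, loose, upright). Black six-sided handle, 28 mm across flats, from 37 mm below to 37 mm above this point; its flats face this point's x axis and every 60 deg from it. Below it a round guard (46 mm wide, underside 43 mm below this point), an 11 mm shaft and a steel socket, its open end 101 mm below this point. Z up.
- driver_a_mouth (a point): centre of that driver's open lower end; z up. Outside, the drivers look alike above the block; their sockets are for a 13, a 17 and a 22 mm nut (round outside of 19, 24.5, 30.5 mm); which has which is not told. Hexagonal opening 26 mm deep, 0.8, 1.0, 1.2 mm wider than its nut, with a small lead-in, its flats in line with the handle's flats.
- driver_b_mid (a point): centre of the handle of one of three nut drivers (about 150 g, loose, upright). Black six-sided handle, 28 mm across flats, from 37 mm below to 37 mm above this point; its flats face this point's x axis and every 60 deg from it. Below it a round guard (46 mm wide, underside 43 mm below this point), an 11 mm shaft and a steel socket, its open end 101 mm below this point. Z up.
- driver_b_mouth (a point): centre of that driver's open lower end; z up. Outside, the drivers look alike above the block; their sockets are for a 13, a 17 and a 22 mm nut (round outside of 19, 24.5, 30.5 mm); which has which is not told. Hexagonal opening 26 mm deep, 0.8, 1.0, 1.2 mm wider than its nut, with a small lead-in, its flats in line with the handle's flats.
- driver_c_mid (a point): centre of the handle of one of three nut drivers (about 150 g, loose, upright). Black six-sided handle, 28 mm across flats, from 37 mm below to 37 mm above this point; its flats face this point's x axis and every 60 deg from it. Below it a round guard (46 mm wide, underside 43 mm below this point), an 11 mm shaft and a steel socket, its open end 101 mm below this point. Z up.
- driver_c_mouth (a point): centre of that driver's open lower end; z up. Outside, the drivers look alike above the block; their sockets are for a 13, a 17 and a 22 mm nut (round outside of 19, 24.5, 30.5 mm); which has which is not told. Hexagonal opening 26 mm deep, 0.8, 1.0, 1.2 mm wider than its nut, with a small lead-in, its flats in line with the handle's flats.
- middle_stud (a point): point on the axis of the busbar's middle stud, at the top of its washer, 52 mm above the bench. The copper busbar (36 x 206 mm) runs along this point's y axis in an open power unit (210 x 260 mm, fixed to the bench; all else in it lower than 56 mm). It carries three studs 60 mm apart, each with washer and nut. One of the three nuts below is at this point.
- nut_p_seat (a point): foot of a hex nut, on its axis and its 28 mm washer. Nut 17 mm across flats, 10.5 mm tall, top edges chamfered, 10 mm stud 5 mm above it; on any of the three studs. Z up; flats face x and every 60 deg. The fitting driver takes hold of it within 8 deg of twist; too big a one goes right down but turns freely round it; too small a one stays on top.
- nut_p (a joint): turn of that nut on its stud, in rad, 0 at the start, growing clockwise seen from above; finger-tight, it turns stiffly (0.1 N m) and stays where it is left, and does not rise or sink
- nut_q_seat (a point): foot of a hex nut, on its axis and its 34 mm washer. Nut 22 mm across flats, 12.5 mm tall, top edges chamfered, 14 mm stud 5 mm above it; on any of the three studs. Z up; flats face x and every 60 deg. The fitting driver takes hold of it within 8 deg of twist; too big a one goes right down but turns freely round it; too small a one stays on top.
- nut_q (a joint): turn of that nut on its stud, in rad, 0 at the start, growing clockwise seen from above; finger-tight, it turns stiffly (0.1 N m) and stays where it is left, and does not rise or sink
- nut_r_seat (a point): foot of a hex nut, on its axis and its 24 mm washer. Nut 13 mm across flats, 9 mm tall, top edges chamfered, 8 mm stud 5 mm above it; on any of the three studs. Z up; flats face x and every 60 deg. The fitting driver takes hold of it within 8 deg of twist; too big a one goes right down but turns freely round it; too small a one stays on top.
- nut_r (a joint): turn of that nut on its stud, in rad, 0 at the start, growing clockwise seen from above; finger-tight, it turns stiffly (0.1 N m) and stays where it is left, and does not rise or sink
- meter: grey hand-held multimeter lying on its back, 150 x 78 x 32 mm, origin under its centre, a bystander: leave it alone
- tape: black roll of tape lying flat, 84 mm wide, 19 mm high, origin under its centre, a bystander: leave it alone
- screwdriver: black-handled screwdriver lying flat, 180 mm long along its x, a bystander: leave it alone
- tin: closed round metal tin, 60 mm wide, 62 mm high, origin under its centre, a bystander: leave it alone

How it is judged (in metres and radians):
At the end, for the whole second after the job is handed in: The middle nut is turned 0.4 to 1.5 rad clockwise; a driver is gripped (over 2 N) on it, upright within 7 deg, its open end within 3 mm of the washer and of the stud's axis; the other two stand in the block (guard within 6 mm of its top, upright within 7 deg), untouched by the fingers (((z of driver_a_mouth in the frame of middle_stud between -0.004 and 0.003 m and horizontal distance between driver_a_mouth and middle_stud below 0.003 m and angle between driver_a_mid's own z axis and vertical below 0.12 rad and contact force between the fingers and driver_a above 2 N and (z of driver_b_mid in the frame of block between 0.107 and 0.12 m and x of driver_b_mid in the frame of block between -0.02 and 0.02 m and y of driver_b_mid in the frame of block between -0.085 and 0.085 m and angle between driver_b_mid's own z axis and vertical below 0.12 rad and contact force between the fingers and driver_b below 0.2 N) and (z of driver_c_mid in the frame of block between 0.107 and 0.12 m and x of driver_c_mid in the frame of block between -0.02 and 0.02 m and y of driver_c_mid in the frame of block between -0.085 and 0.085 m and angle between driver_c_mid's own z axis and vertical below 0.12 rad and contact force between the fingers and driver_c below 0.2 N)) or (z of driver_b_mouth in the frame of middle_stud between -0.004 and 0.003 m and horizontal distance between driver_b_mouth and middle_stud below 0.003 m and angle between driver_b_mid's own z axis and vertical below 0.12 rad and contact force between the fingers and driver_b above 2 N and (z of driver_a_mid in the frame of block between 0.107 and 0.12 m and x of driver_a_mid in the frame of block between -0.02 and 0.02 m and y of driver_a_mid in the frame of block between -0.085 and 0.085 m and angle between driver_a_mid's own z axis and vertical below 0.12 rad and contact force between the fingers and driver_a below 0.2 N) and (z of driver_c_mid in the frame of block between 0.107 and 0.12 m and x of driver_c_mid in the frame of block between -0.02 and 0.02 m and y of driver_c_mid in the frame of block between -0.085 and 0.085 m and angle between driver_c_mid's own z axis and vertical below 0.12 rad and contact force between the fingers and driver_c below 0.2 N)) or (z of driver_c_mouth in the frame of middle_stud between -0.004 and 0.003 m and horizontal distance between driver_c_mouth and middle_stud below 0.003 m and angle between driver_c_mid's own z axis and vertical below 0.12 rad and contact force between the fingers and driver_c above 2 N and (z of driver_a_mid in the frame of block between 0.107 and 0.12 m and x of driver_a_mid in the frame of block between -0.02 and 0.02 m and y of driver_a_mid in the frame of block between -0.085 and 0.085 m and angle between driver_a_mid's own z axis and vertical below 0.12 rad and contact force between the fingers and driver_a below 0.2 N) and (z of driver_b_mid in the frame of block between 0.107 and 0.12 m and x of driver_b_mid in the frame of block between -0.02 and 0.02 m and y of driver_b_mid in the frame of block between -0.085 and 0.085 m and angle between driver_b_mid's own z axis and vertical below 0.12 rad and contact force between the fingers and driver_b below 0.2 N))) and ((horizontal distance between nut_p_seat and middle_stud below 0.01 m and value of joint nut_p between 0.4 and 1.5 rad) or (horizontal distance between nut_q_seat and middle_stud below 0.01 m and value of joint nut_q between 0.4 and 1.5 rad) or (horizontal distance between nut_r_seat and middle_stud below 0.01 m and value of joint nut_r between 0.4 and 1.5 rad))); the arm keeps its last pose, push and grip.
It fails at once if the meter is disturbed (moved over 30 mm) (distance of meter from where it was at the start of the episode above 0.03 m).
It fails at once if the tape is disturbed (moved over 30 mm) (distance of tape from where it was at the start of the episode above 0.03 m).
It fails at once if the screwdriver is disturbed (moved over 30 mm) (distance of screwdriver from where it was at the start of the episode above 0.03 m).
It fails at once if the tin is disturbed (moved over 30 mm) (distance of tin from where it was at the start of the episode above 0.03 m).
It also fails if it takes over 72 s, if anything falls off the work surface, if the arm or the gripper's body presses on something with over 40 N, if the wrist force passes 120 N, or if a joint passes its speed limit or range.

## Robot

A 6-joint arm with a two-finger parallel gripper is mounted at the origin on the work surface. World frame = base frame: x ahead of the robot, y to its left, z up, the work surface at z = 0. Lengths are in m, angles in degrees, forces in N, time in s.
With the tool pointing down it reaches from about 0.375 to 0.925 m from the base axis. Payload 5.7 kg.
Tool frame: the origin (TCP) lies at the very end of the fingers, on their centre line; the grasp point (between the pads) lies 19 mm behind it; z points along the fingers, y is the line along which they close (so a half turn about z gives the same grasp; the last joint's range is limited). The gripper opens to 85 mm and grips with 20 to 120 N. Pads are 22 mm wide; open, the fingers measure 114 mm over their backs; the gripper's body (76 mm by 85 mm) begins 54 mm behind the grasp point. The pads swing forward as they close: fully open they stand 13 mm farther back than shut.
Start: joints at [-71.224, 20.558, 86.54, -0, 72.909, -6.595], TCP at [0.257, -0.542, 0.231] pointing down, gripper open.
Joint ranges: [-170.27, 170.27], [-57.76, 135], [12.27, 136.19], [-55.21, 235.2], [11.17, 155.16], [-170.74, 170.74]. Speed limits (degrees/s): [136.94, 136.94, 180, 180, 180, 180].

## Interface

Orientations are given as a 3x3 rotation matrix whose columns are the frame's x, y, z axes.
In Python, from station import movep, line_to, movej, gripper_to, hold, solve_ik, read_state, get_image, calibration, PlanningError, sign_off gives the robot as it stands. Calls block until the motion is done:
- movep(position, orientation): joint-space move of the TCP to a pose.
- line_to(position, ori=None, velocity=0.15): straight line of the TCP; ori=None keeps the orientation; velocity is the mean speed in m/s.
- movej(angles): joint-space move.
- gripper_to(opening, effort=None): finger opening in m; effort is the grip in N (None keeps the last); returns when the fingers have stopped.
- hold(seconds).
- solve_ik(position, orientation): joint angles nearest the present ones, or None.
- read_state(): the state.
- get_image(name): name is "scene" or "top"; returns (picture, depth): 420x560x3 uint8, red, green, blue; 420x560 float32, m along the optical axis (not along the pixel's ray), 0 where there is no reading.
- calibration(name): a dict with "fx", "fy", "cx", "cy" (pixels), "rvec" (rotation vector, rad) and "tvec" (3), from world to camera coordinates, as OpenCV has them. Camera axes: x right, y down, z forward; pixel columns grow to the right and rows downward; lengths in m; the calibration is good to about 2 mm. A picture is of the moment at which its call begins. calibration takes no time and is no camera call.
A pose or a line that the arm cannot do raises PlanningError and nothing moves.
- sign_off(): hands the job in; it is judged then, once.
The state is a dict: "time_s": time; "joint_pos": joint angles; "dq": joint speeds; "joint_torque": joint torques, N m; "tcp_pos": TCP position; "tool_rot": TCP orientation; "ft_force": force on the tool from outside, world axes, zero at the start; "torque": the same for the moment, N m; "opening": finger opening in m; "grip_force": force on a finger pad.
Only numpy, scipy, OpenCV 4.12 (cv2) and the standard library are available. Lean on these libraries where they do the work, as an engineer would, in place of code of your own. Each camera call takes 0.05 s, during which the arm holds its last target. There are 200 camera calls.

## Working session

There is one attempt and no reset: what is moved stays moved. The work goes in short steps, each a Python script; the robot and the scene stay as the last script left them, time stands still between calls to the robot, and variables do not carry over. Pictures are saved under pics/ and viewed, at most 10 in all, crops included, and the job is handed in when it is done.

```bash
ls; mkdir -p pics; python3 - <<'E'
from station import *
import cv2,numpy as np
for n in("scene","top"):
    im,d=get_image(n); cv2.imwrite(f"pics/{n}0.png",im[:,:,::-1]); np.save(f"{n}0.npy",d); c=calibration(n); print(n,c)
    R=cv2.Rodrigues(np.array(c["rvec"]))[0]; print(-R.T@np.array(c["tvec"]).ravel())
s=read_state();print(s["time_s"],s["tool_rot"],s["opening"])
E
```

```text
pics
scene {'fx': 545.1251861844922, 'fy': 545.1251861844922, 'cx': 285.5861675240184, 'cy': 207.08029331679253, 'rvec': array([ 2.30026018,  0.86466084, -0.30165593]), 'tvec': array([-0.42430139, -0.22068122,  2.03153966])}
[ 1.28094858 -0.85894526  1.40615399]
top {'fx': 523.3978322261006, 'fy': 523.3978322261006, 'cx': 284.9003874584983, 'cy': 206.40598037287663, 'rvec': array([ 2.13929249, -2.11116314,  0.1715827 ]), 'tvec': array([-0.00694963,  0.56572552,  1.45964963])}
[ 0.3057555  -0.01953584  1.53518814]
0.1 [[ 9.03540863e-01  4.28501544e-01 -5.79200744e-04]
 [ 4.28501896e-01 -9.03539371e-01  1.65243578e-03]
 [ 1.84740610e-04 -1.74123187e-03 -9.99998467e-01]] 0.08531779373101529
```

View pics/top0.png

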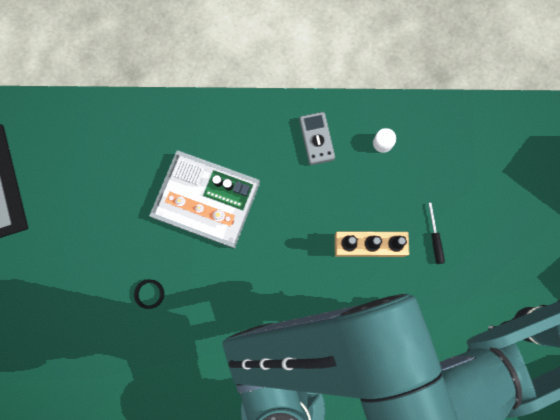

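View pics/scene0.png

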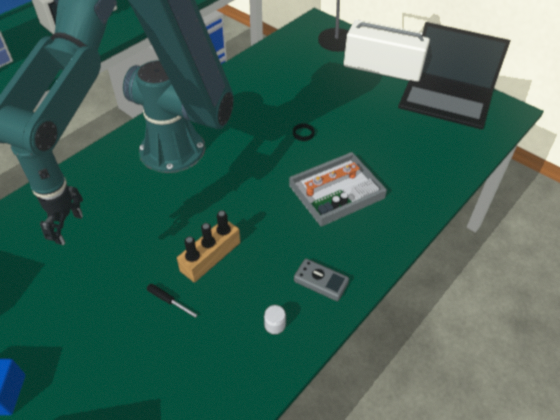

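The top view shows the power unit around (205,198), with studs at about (179,201), (199,209) and (218,215). The block is around (372,244), with handles at about (349,243), (373,243) and (398,242). The scene view shows both of them unobstructed. Next I'll enlarge the crops and measure.

```bash
cat > h.py <<'E'
from station import *
import cv2,numpy as np
def cam(n):
    c=calibration(n); R=cv2.Rodrigues(np.array(c["rvec"]))[0]; return c,R,np.array(c["tvec"]).ravel()
def ray(n,u,v,z):
    c,R,t=cam(n); d=R.T@np.array([(u-c["cx"])/c["fx"],(v-c["cy"])/c["fy"],1]); o=-R.T@t
    return o+d*(z-o[2])/d[2]
def pix(n,p):
    c,R,t=cam(n); q=R@np.array(p,float)+t; return np.array([c["fx"]*q[0]/q[2]+c["cx"],c["fy"]*q[1]/q[2]+c["cy"]])
def down(a): # tool pointing down, closing axis y at heading a (rad) 
    y=np.array([np.cos(a),np.sin(a),0]); z=np.array([0,0,-1.]); return np.column_stack([np.cross(y,z),y,z])
E
python3 - <<'E'
from h import *
T=cv2.imread("pics/top0.png");S=cv2.imread("pics/scene0.png")
def crop(I,x,y,w,h,k): return cv2.resize(I[y:y+h,x:x+w],None,fx=k,fy=k,interpolation=cv2.INTER_CUBIC)
a=np.hstack([crop(T,160,180,80,56,5),crop(S,296,150,80,56,5)])
b=np.hstack([crop(T,330,222,80,56,5),crop(S,174,205,80,56,5)])
cv2.imwrite("pics/c0.png",np.vstack([a,b]))
hsv=cv2.cvtColor(T,cv2.COLOR_BGR2HSV)
# copper
def blob(m,roi):
    x,y,w,h=roi; mm=np.zeros_like(m); mm[y:y+h,x:x+w]=m[y:y+h,x:x+w]
    return np.argwhere(mm>0)[:,::-1].astype(np.float32)
m=cv2.inRange(hsv,(3,100,120),(16,255,255)); p=blob(m,(150,180,100,60)); print("copper",cv2.minAreaRect(p),len(p))
m=cv2.inRange(hsv,(12,60,110),(30,255,255)); p=blob(m,(320,222,100,45)); r=cv2.minAreaRect(p); print("block",r,len(p))
print([ray("top",*q,0.07)[:2].round(4) for q in cv2.boxPoints(r)], ray("top",*r[0],.07))
for x in((336,222,26,32),(361,222,25,32),(386,222,25,32)):
    m=(T.max(2)<60).astype(np.uint8); p=blob(m,x); print(x,len(p),p.mean(0),p.min(0),p.max(0))
E
```

```text
copper ((199.92193603515625, 208.49755859375), (70.22756958007812, 10.963798522949219), 20.22486114501953) 432
block ((371.4999694824219, 244.0), (72.99998474121094, 23.999996185302734), -0.0) 1191
[array([ 0.4232, -0.1417]), array([ 0.4907, -0.1418]), array([ 0.4933, -0.3468]), array([ 0.4259, -0.345 ])] [ 0.45817044 -0.24388627  0.07      ]
(336, 222, 26, 32) 109 [347.57797 243.84404] [342. 236.] [355. 249.]
(361, 222, 25, 32) 121 [370.89255 243.86777] [365. 236.] [379. 250.]
(386, 222, 25, 32) 131 [394.7023  243.64885] [389. 237.] [402. 250.]
```

View pics/c0.png

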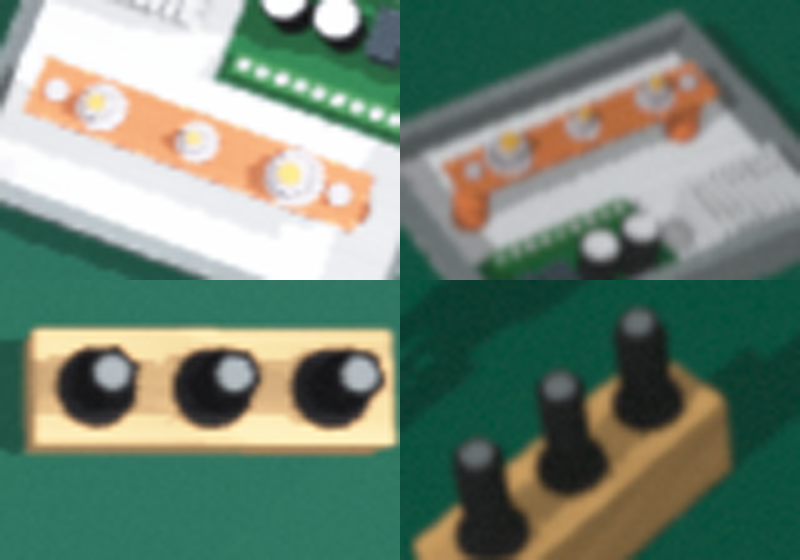

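The crops show the smallest washer on the middle stud, at top (199.2,208.2) and scene (332.4,174.4), so that is the 13 mm nut. The handle caps are at top (352.6,240.2), (377.2,240.8) and (402.2,240.8).

```bash
python3 - <<'E'
from h import *
def tri(a,b):
    P=[]
    for n in("top","scene"):
        c,R,t=cam(n); K=np.array([[c["fx"],0,c["cx"]],[0,c["fy"],c["cy"]],[0,0,1]]); P.append(K@np.column_stack([R,t]))
    X=cv2.triangulatePoints(P[0],P[1],np.array(a,float).reshape(2,1),np.array(b,float).reshape(2,1)).ravel(); return X[:3]/X[3]
print("nut top-z.06",ray("top",199.2,208.2,.06),ray("scene",332.4,174.4,.06),tri((199.2,208.2),(332.4,174.4)))
for a in((179.6,200.8),(218.4,215.2)): print(ray("top",*a,.06))
T=cv2.imread("pics/top0.png");S=cv2.imread("pics/scene0.png")
def cap(I,x0,y0,x1,y1,lo,hi):
    s=cv2.cvtColor(I,cv2.COLOR_BGR2HSV)[y0:y1,x0:x1]; m=((s[...,1]<60)&(s[...,2]>lo)).astype(np.uint8)
    n,l,st,c=cv2.connectedComponentsWithStats(m); k=1+np.argmax(st[1:,4]); return c[k]+[x0,y0],st[k,4]
A=[cap(T,345,232,360,250,100,0),cap(T,370,232,385,250,100,0),cap(T,395,232,409,250,100,0)]
B=[cap(S,210,205,234,222,70,0),cap(S,198,218,218,236,70,0),cap(S,182,230,202,248,70,0)]
for a,b in zip(A,B): print(a,b,ray("top",*a[0],.15).round(4),ray("scene",*b[0],.15).round(4),tri(a[0],b[0]).round(4))
D=np.load("top0.npy")
for u,v in((352,240),(377,241),(402,241),(199,208),(190,205)): print(u,v,D[v,u])
E
```

```text
nut top-z.06 [0.55563602 0.24585326 0.06      ] [0.56416957 0.24096912 0.06      ] [0.55813993 0.2485191  0.04965688]
[0.57650612 0.30319143 0.06      ]
[0.53602859 0.19003268 0.06      ]
(array([352.07142857, 239.80952381]), np.int32(42)) (array([221.11538462, 212.96153846]), np.int32(26)) [ 0.4603 -0.1803  0.15  ] [ 0.4607 -0.1819  0.15  ] [ 0.4602 -0.1809  0.1487]
(array([376.54761905, 240.16666667]), np.int32(42)) (array([205.53846154, 225.84615385]), np.int32(26)) [ 0.4602 -0.2451  0.15  ] [ 0.4617 -0.247   0.15  ] [ 0.4603 -0.2457  0.1477]
(array([401.62222222, 240.26666667]), np.int32(45)) (array([188.75862069, 239.34482759]), np.int32(29)) [ 0.4608 -0.3115  0.15  ] [ 0.4617 -0.3133  0.15  ] [ 0.4607 -0.3122  0.1481]
352 240 1.3915251
377 241 1.3862871
402 241 1.3905112
199 208 1.4910018
190 205 1.5128386
```

```bash
cat >> h.py <<'E'
D={"a":(0.4603,-0.1808),"b":(0.4603,-0.2455),"c":(0.4608,-0.312)}
def pick(k,a=0,lift=0.30):
    x,y=D[k]; gripper_to(0.06); movep([x,y,0.21],down(a)); line_to([x,y,0.094],velocity=.12)
    gripper_to(0.0,60); s=read_state(); print("opening",s["opening"],s["grip_force"],s["tcp_pos"])
    line_to([x,y,lift],velocity=.2); s=read_state(); print("t",s["time_s"],s["opening"],s["grip_force"],s["ft_force"],s["torque"])
def shot(n,name,box,k):
    im,d=get_image(n); I=np.ascontiguousarray(im[:,:,::-1]); cv2.imwrite(f"pics/{name}_full.png",I); x,y,w,h=box
    cv2.imwrite(f"pics/{name}.png",cv2.resize(I[y:y+h,x:x+w],None,fx=k,fy=k,interpolation=cv2.INTER_CUBIC)); return I
E
python3 - <<'E'
from h import *
for a in(0,180): print(a,solve_ik([*D["c"],.21],down(np.radians(a))))
for a in range(-180,181,30):
    q=solve_ik([.556,.246,.15],down(np.radians(a))); print(a,None if q is None else np.round(q[-1]))
pick("c",0)
s=shot("scene","pc",(0,0,10,10),1); print(pix("scene",[*D["c"],.30-.094+.012]))
u,v=pix("scene",[*D["c"],.30-.094+.012]).astype(int)
cv2.imwrite("pics/pc.png",cv2.resize(s[v-60:v+40,u-60:u+60],None,fx=5,fy=5,interpolation=cv2.INTER_CUBIC))
E
```

```text
0 [-4.12134207e+01  1.81821661e+01  9.34887359e+01 -2.54444375e-14
  6.83290980e+01 -4.12134207e+01]
180 [-4.12134207e+01  1.81821661e+01  9.34887359e+01 -2.54444375e-14
  6.83290980e+01  1.38786579e+02]
-180 -163.0
-150 167.0
-120 137.0
-90 107.0
-60 77.0
-30 47.0
0 17.0
30 -13.0
60 -43.0
90 -73.0
120 -103.0
150 -133.0
180 -163.0
opening 0.02907568093197549 59.1464563831687 [ 0.46128694 -0.31238545  0.09493853]
t 4.3333 0.028746618040522216 59.379326440393925 [ 0.3124883   0.22246975 -1.28066129] [-0.05103561 -0.00438032  0.05235364]
[185.92591206 224.12765563]
```

View pics/pc.png

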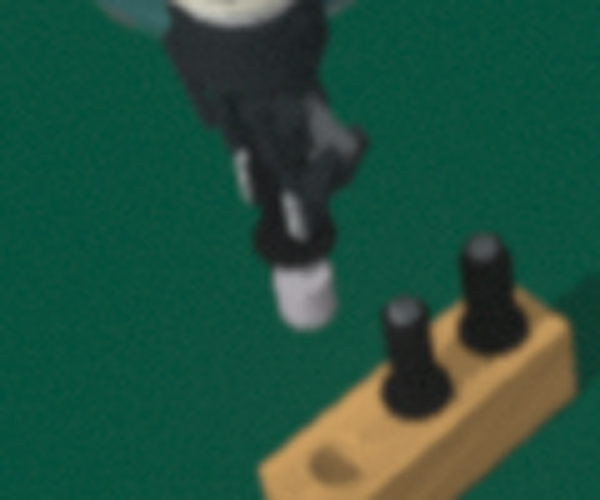

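Opening of 28.7 mm means the grip is on the flats. The socket, at about (305,295) in the crop, is about 0.75 of the guard's width, so it is the 22 mm driver. I'll stand it back and lift the next one.

```bash
cat >> h.py <<'E'
def putback(k):
    x,y=D[k]; s=read_state(); line_to([x,y,.30],velocity=.25); line_to([x,y,.098],velocity=.12); print("down",read_state()["ft_force"])
    gripper_to(0.06); line_to([x,y,.21],velocity=.2)
def look(k):
    s=shot("scene","p"+k,(0,0,10,10),1); u,v=pix("scene",[*D[k],.218]).astype(int)
    return cv2.resize(s[v-60:v+50,u-40:u+40],None,fx=5,fy=5,interpolation=cv2.INTER_CUBIC)
E
python3 - <<'E'
from h import *
putback("c"); pick("b"); cv2.imwrite("pics/pb.png",look("b"))
E
```

```text
down [ 0.43009801  0.4987629  -1.58559054]
opening 0.027989177398161168 59.10799199715257 [ 0.46075085 -0.24581756  0.09488819]
t 10.8583 0.028327219717223368 59.08802239224315 [-0.06397742  0.14645371 -1.44884656] [0.02750336 0.01111146 0.01293392]
```

View pics/pb.png

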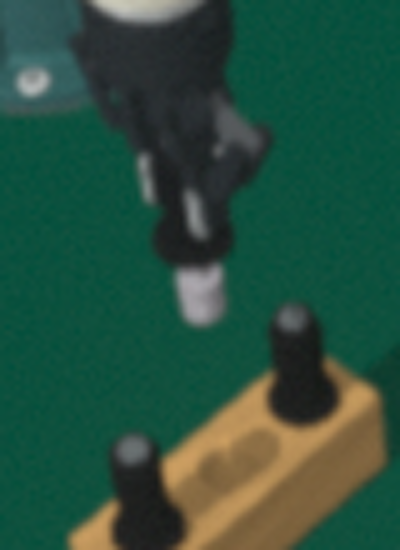

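The socket spans about 176 to 227 px, or 51 px against 63 px for c, which makes it roughly 24 mm and the 17 mm driver. By elimination, a is the 13 mm one. I'll swap, then carry a to above the stud and look.

```bash
python3 - <<'E'
from h import *
putback("b"); pick("a"); A=look("a")
a=np.radians(30)
movep([.556,.246,.30],down(a)); line_to([.556,.246,.187],velocity=.2)   # mouth ~0.105
s=read_state(); print(s["time_s"],s["tcp_pos"],s["ft_force"],s["torque"])
T=shot("top","qa",(0,0,10,10),1); S=shot("scene","qs",(0,0,10,10),1)
u,v=pix("scene",[.556,.246,.08]).astype(int); print(u,v)
B=cv2.resize(S[v-60:v+50,u-40:u+40],None,fx=5,fy=5,interpolation=cv2.INTER_CUBIC); cv2.imwrite("pics/pa.png",np.hstack([A,B]))
E
```

```text
down [-0.21324768 -0.31615245 -2.13396251]
opening 0.02935141165068699 58.92784036695957 [ 0.46079324 -0.18103548  0.09487994]
t 17.3667 0.029588089465831958 59.257676526904106 [-0.0995615   0.28534503 -0.84360862] [ 0.0034177  -0.03851373 -0.02216619]
19.7417 [0.55694185 0.24571857 0.18793591] [ 0.14119823 -0.92160935 -1.03347929] [ 0.00191215 -0.01772753 -0.00776531]
331 168
```

View pics/pa.png

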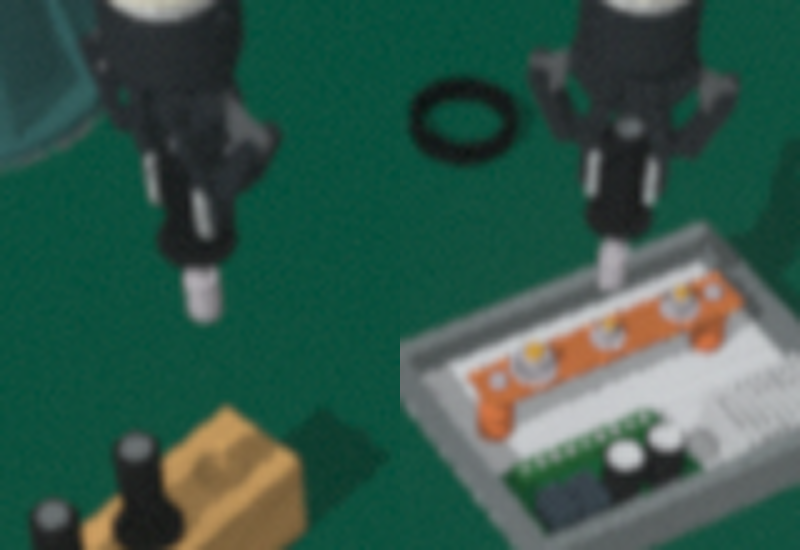

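```bash
python3 - <<'E'
from h import *
I=cv2.imread("pics/qs_full.png"); hsv=cv2.cvtColor(I,cv2.COLOR_BGR2HSV)
def cc(x0,y0,x1,y1,f):
    s=hsv[y0:y1,x0:x1]; m=f(s).astype(np.uint8); n,l,st,c=cv2.connectedComponentsWithStats(m); k=1+np.argmax(st[1:,4]); return c[k]+[x0,y0],st[k]
# socket
print(pix("scene",[.5569,.2457,.105]),pix("scene",[.5569,.2457,.155]))
c,st=cc(322,154,345,168,lambda s:(s[...,1]<70)&(s[...,2]>90)); print("socket",c,st)
for v in range(154,170): print(v,[ "%d/%d"%(a,b) for a,b in hsv[v,326:341,1:3]])
print()
for v in range(168,183): print(v,[ "%d/%d"%(a,b) for a,b in hsv[v,326:341,1:3]])
T=cv2.imread("pics/top0.png"); th=cv2.cvtColor(T,cv2.COLOR_BGR2HSV)
print()
for v in range(201,217): print(v,[ "%d"%a for a in th[v,190:210,1]])
E
```

```text
[332.60299469 163.34931147] [333.79741446 152.60564682]
socket [334.8115942  162.28985507] [  0   1  23  13 207]
154 ['199/82', '189/81', '178/76', '151/66', '108/52', '58/44', '27/47', '12/44', '6/40', '19/40', '36/42', '55/37', '55/42', '107/50', '146/63']
155 ['198/81', '199/82', '202/82', '185/76', '136/71', '69/70', '26/80', '10/78', '15/68', '9/60', '51/55', '91/53', '118/56', '140/69', '147/80']
156 ['198/80', '187/83', '190/82', '189/81', '130/86', '57/103', '13/122', '6/126', '9/115', '11/97', '45/85', '99/77', '121/78', '111/87', '85/99']
157 ['195/81', '202/82', '192/81', '184/83', '106/94', '28/128', '8/153', '6/161', '10/151', '10/133', '26/117', '64/100', '68/98', '53/106', '42/114']
158 ['196/82', '202/82', '195/81', '172/83', '72/103', '15/140', '8/167', '7/172', '9/164', '8/152', '17/134', '30/119', '33/115', '24/118', '17/119']
159 ['195/81', '183/82', '180/82', '167/84', '56/105', '10/150', '10/173', '6/173', '9/170', '7/155', '11/136', '16/124', '17/119', '17/117', '20/114']
160 ['181/83', '159/85', '136/88', '111/92', '39/112', '8/156', '6/171', '6/173', '8/166',
[... 5122 characters left out ...]
', '62', '116', '126', '125', '126', '124', '124', '125']
212 ['9', '45', '70', '90', '111', '123', '114', '85', '65', '52', '69', '100', '119', '125', '129', '126', '125', '125', '124', '125']
213 ['4', '3', '3', '9', '46', '81', '98', '108', '114', '116', '120', '123', '122', '124', '125', '126', '125', '126', '125', '136']
214 ['4', '4', '5', '4', '2', '2', '11', '48', '86', '105', '113', '120', '121', '122', '121', '123', '124', '126', '128', '137']
215 ['4', '4', '4', '4', '4', '4', '4', '2', '8', '33', '60', '87', '111', '120', '124', '122', '123', '122', '125', '137']
216 ['4', '5', '4', '4', '4', '4', '4', '4', '3', '2', '2', '10', '45', '82', '98', '108', '116', '119', '121', '135']
```

```bash
python3 - <<'E'
from h import *
print(ray("top",199.15,208.0,.053)); print(pix("scene",[.5565,.2466,.053]),pix("scene",[.5665,.2466,.053]),pix("scene",[.5565,.2566,.053]),pix("scene",[.5569,.2457,.125]))
E
```

```text
[0.55740389 0.2472816  0.053     ]
[331.48021358 173.86631695] [333.77648541 175.25705553] [333.25159379 172.31096169] [333.07479791 159.10549727]
```

```bash
cat >> h.py <<'E'
def descend(x,y,a,z0,z1,f=8,dz=.001):
    z=z0
    f0=read_state()["ft_force"][2]
    while z>z1-1e-9:
        line_to([x,y,z],down(a),velocity=.03); s=read_state(); F=s["ft_force"]
        if F[2]-f0>f: break
        z-=dz
    print("z",round(z,4),np.round(s["tcp_pos"],4),np.round(F,1),np.round(s["torque"],3),"t",round(s["time_s"],2)); return z
E
python3 - <<'E'
from h import *
a=np.radians(30); x,y=.5572,.2475
line_to([x,y,.154],velocity=.1); descend(x,y,a,.152,.135)
E
```

```text
z 0.134 [0.5575 0.2476 0.135 ] [ 4.1 -0.3 -0.2] [ 0.067 -0.92  -0.036] t 24.82
```

```bash
python3 - <<'E'
from h import *
x,y=.5572,.2475; a=np.radians(30)
for i in range(4):
    F=read_state()["ft_force"]; 
    if np.hypot(*F[:2])<1.5: break
    x+=.0005*np.clip(F[0]/2,-1,1); y+=.0005*np.clip(F[1]/2,-1,1); line_to([x,y,.135],down(a),velocity=.03)
print(x,y,read_state()["ft_force"])
z=descend(x,y,a,.134,.130,f=4,dz=.0005)
for d in range(25,-5,-5):
    line_to([x,y,z],down(np.radians(d)),velocity=.03) ; s=read_state(); print(d,np.round(s["ft_force"],1),np.round(s["torque"],3),round(s["time_s"],2),round(s["opening"],4))
E
```

```text
0.5585821307363009 0.24771684808546668 [ 0.76933071 -0.15893186  1.20208871]
z 0.134 [0.5582 0.2477 0.1348] [-0.9 -0.8  7.7] [-0.146  0.321  0.008] t 25.82
25 [-0.6 -0.5  7.3] [-0.112  0.159 -0.039] 26.07 0.0295
20 [-1.  -0.8  7.6] [-0.139  0.203 -0.028] 26.32 0.0296
15 [-0.3 -1.4  7.7] [-0.195  0.255 -0.025] 26.57 0.0298
10 [-0.9 -1.   9. ] [-0.225  0.313  0.   ] 26.82 0.03
5 [-1.  -1.1  7.4] [-0.191  0.344 -0.005] 27.07 0.0301
0 [-0.5 -1.   9. ] [-0.193  0.418  0.024] 27.32 0.0299
```

```bash
python3 - <<'E'
from h import *
x,y=.5584,.2475; z=.1342
gripper_to(0,110); hold(.3); s=read_state(); print(s["opening"],s["torque"],s["ft_force"])
line_to([x,y,z],down(0),velocity=.03)
for d in list(range(-4,-37,-4)):
    line_to([x,y,z],down(np.radians(d)),velocity=.03) ; hold(.1); s=read_state(); print(d,np.round(s["ft_force"],1),np.round(s["torque"],3),round(s["time_s"],2),round(s["opening"],4))
E
```

```text
0.028401569867407665 [-0.21019162  0.42488605 -0.01441976] [-2.26502407 -1.1963885  10.30604203]
-4 [-1.5  0.3  8.8] [-0.134  0.318  0.033] 28.44 0.0283
-8 [-2.3  0.2  9.1] [-0.088  0.323  0.02 ] 28.79 0.0292
-12 [ 0.5 -1.3  8.2] [-0.139  0.381  0.062] 29.14 0.0282
-16 [-1.3  0.2  8.9] [-0.149  0.396  0.063] 29.49 0.029
-20 [-1.9  0.1  8.6] [-0.026  0.393  0.072] 29.84 0.0286
-24 [-2.7 -1.3  9.5] [-0.077  0.433  0.056] 30.19 0.0285
-28 [-1.8 -0.2  8.4] [-0.062  0.396  0.066] 30.54 0.0286
-32 [-1.7  0.4  8.4] [-0.036  0.395  0.055] 30.89 0.0285
-36 [-1.7 -0.2  9. ] [-0.03   0.464  0.006] 31.24 0.0286
```

```bash
python3 - <<'E'
from h import *
x,y=.5582,.2475
def avg(d,z):
    line_to([x,y,z],down(np.radians(d)),velocity=.03); hold(.15)
    L=[]
    for i in range(8): hold(.02); s=read_state(); L.append([*s["ft_force"],s["torque"][2]])
    print(d,np.round(np.mean(L,0),3),round(s["opening"],4),np.round(s["tcp_pos"],4),round(s["time_s"],1))
avg(-36,.1347)
for d in(-30,-24,-18,-12,-18,-24,-30,-36): avg(d,.1347)
E
```

```text
-36 [-1.439 -0.18   6.189  0.067] 0.0286 [0.5576 0.2476 0.1349] 31.8
-30 [-1.509e+00  4.000e-03  6.612e+00  4.500e-02] 0.0289 [0.5577 0.2475 0.135 ] 32.3
-24 [-1.138 -0.074  6.15   0.052] 0.0287 [0.5579 0.2475 0.135 ] 32.9
-18 [-0.585  0.07   5.81   0.023] 0.0287 [0.558  0.2476 0.135 ] 33.4
-12 [-0.763 -0.116  6.375  0.046] 0.0288 [0.5578 0.2475 0.135 ] 33.9
-18 [-0.854  0.009  5.677 -0.031] 0.0285 [0.558  0.2475 0.135 ] 34.5
-24 [-0.835 -0.272  6.476 -0.013] 0.0287 [0.5579 0.2474 0.135 ] 35.0
-30 [-1.042 -0.402  6.484 -0.013] 0.0283 [0.5577 0.2475 0.135 ] 35.6
-36 [-1.523 -0.022  6.397  0.019] 0.0286 [0.5577 0.2475 0.135 ] 36.1
```

```bash
python3 - <<'E'
from h import *
S=shot("scene","fs",(0,0,10,10),1); T=shot("top","ft",(0,0,10,10),1)
u,v=332,160
B=cv2.resize(S[v-50:v+40,u-40:u+40],None,fx=6,fy=6,interpolation=cv2.INTER_CUBIC); cv2.imwrite("pics/fin.png",B)
for p in((.1347+.065),.1347-.021-.003): print(p,(pix("scene",[.5577,.2475,p])-[292,110])*6)
E
```

```text
0.1997 [260.65351491 194.63807649]
0.11069999999999998 [247.50769185 311.86089025]
```

View pics/fin.png

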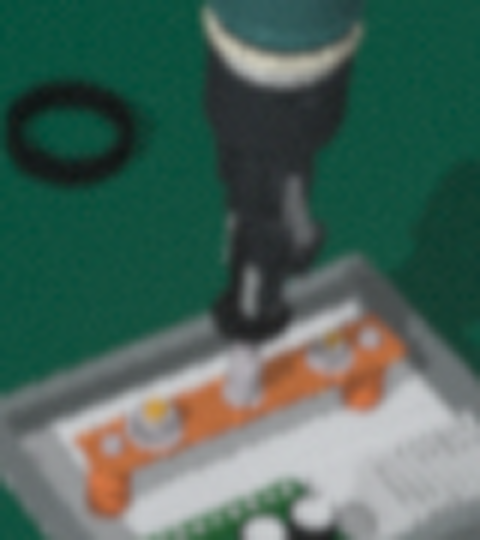

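The socket's foot is on the middle washer, at (245,400) in the crop, with the driver upright. The torque readings are still ambiguous, so I'll unload the washer and test the torque in both directions.

```bash
python3 - <<'E'
from h import *
x,y,z=.5582,.2475,.1365
line_to([x,y,z],velocity=.03)
def go(ds):
    R=[]
    for d in ds:
        line_to([x,y,z],down(np.radians(d)),velocity=.03); s=read_state(); R.append([*s["ft_force"],*s["torque"]])
    print(ds[0],ds[-1],np.round(np.mean(R,0),3),"Tz",np.round([r[5] for r in R],3),round(read_state()["time_s"],1))
go(range(-34,-9,2)); go(range(-12,-41,-2)); go(range(-38,-29,2)); go(range(-32,-45,-2))
print(read_state()["joint_torque"])
E
```

```text
-34 -10 [-2.699e+00  7.240e-01 -1.767e+00  1.510e-01  5.960e-01 -1.000e-03] Tz [ 0.021  0.021  0.007 -0.027 -0.039 -0.021 -0.039  0.038  0.022  0.016
  0.018  0.021 -0.046] 39.7
-12 -40 [-3.528  0.485 -1.364  0.088  0.854  0.023] Tz [ 0.027 -0.041  0.054  0.05  -0.016  0.053  0.009  0.056 -0.001  0.046
  0.037  0.004 -0.017 -0.007  0.094] 43.5
-38 -30 [-4.649  1.952 -1.538  0.478  1.176  0.018] Tz [ 0.     0.082  0.011  0.017 -0.022] 44.7
-32 -44 [-4.754  1.849 -1.317  0.473  1.197  0.056] Tz [0.002 0.014 0.056 0.092 0.034 0.094 0.099] 46.5
[ -2.37668909 -57.75207639 -27.60359645  -1.28569353  -1.81308433
   0.16489844]
```

```bash
python3 - <<'E'
from h import *
for k in "cba":
    s=cv2.imread(f"pics/p{k}_full.png"); g=cv2.cvtColor(s,cv2.COLOR_BGR2HSV)[...,1].astype(float)
    u,v=pix("scene",[*D[k],.222]).astype(int); d=np.linalg.norm(np.array([*D[k],.22])-[1.281,-.859,1.406]); w=[]
    for r in range(v-6,v+3):
        row=g[r,u-12:u+13]; w.append(((row.max()-row)/(row.max()-10)).clip(0,1).sum())   # soft width
    print(k,np.round(w,1),"mm",round(np.median(w)*d/545*1000,1))
T=cv2.imread("pics/top0.png"); h=cv2.cvtColor(T,cv2.COLOR_BGR2HSV)[...,1].astype(float)
for c in((179.6,200.8),(199.2,208.2),(218.4,215.2)):
    e=np.array([.937,.346]); n=np.array([-e[1],e[0]]); res=[]
    for dirn in (e,n):
        t=np.arange(-9,9.01,.25); P=np.array(c)+t[:,None]*dirn; L=cv2.remap(h.astype(np.float32),P[None,:,0].astype(np.float32),P[None,:,1].astype(np.float32),cv2.INTER_LINEAR).ravel()
        res.append("".join("#" if q<60 else "." for q in L))
    print(c,res)
E
```

```text
c [13.9 13.3 14.  13.7 13.5 13.9 13.3 14.3 13.2] mm 38.8
b [10.8 11.1 11.6 11.8 11.8 11.3 11.5 11.5 11.2] mm 33.0
a [ 9.1  9.6  9.6 10.1 10.4  9.3  9.7  8.9  9.2] mm 28.0
(179.6, 200.8) ['#########..........######............#####################...............', '##############################........###################....############']
(199.2, 208.2) ['....................#######.......##################.....................', '#############......#################################.........############']
(218.4, 215.2) ['............###########.................#################################', '#############################............################################']
```

The sockets now measure clearly as 30, 24.5 and 19.5 mm, so a is the 13 mm driver, and the middle washer is the 24 mm one. I'll re-centre by force, check the lateral play (a tight fit has under 1 mm), and check the torque once more.

```bash
python3 - <<'E'
from h import *
x,y,z,a=.5582,.2475,.1365,np.radians(-44)
def av(n=10):
    L=[]
    for i in range(n): s=read_state(); L.append([*s["ft_force"],*s["torque"]]); hold(.01)
    return np.mean(L,0)
for i in range(6):
    F=av(4)
    if np.hypot(*F[:2])<1: break
    x+=np.clip(F[0]*.00015,-.0005,.0005); y+=np.clip(F[1]*.00015,-.0005,.0005); line_to([x,y,z],down(a),velocity=.03)
print("centre",x,y,np.round(av(),2),read_state()["time_s"])
for dx in(-.002,-.001,.001,.002):
    line_to([x+dx,y,z],down(a),velocity=.03); print(dx,np.round(av(5),2)[:3],read_state()["tcp_pos"][:2].round(4))
line_to([x,y,z],down(a),velocity=.03)
movep([x,y,z],down(np.radians(-20))); p=av(3); q=av(20); print("ccw",p[5],q[5])
movep([x,y,z],down(np.radians(-46))); p=av(3); q=av(20); print("cw",p[5],q[5],read_state()["time_s"],read_state()["opening"])
E
```

```text
centre 0.5569095336958874 0.24742847069974286 [ 1.31 -0.69 -4.84 -0.2  -0.25  0.06] 48.2417
-0.002 [ 4.96 -1.37 -7.69] [0.5561 0.2474]
-0.001 [ 4.35 -1.62 -5.95] [0.5564 0.2474]
0.001 [ 0.38 -0.81 -2.41] [0.5573 0.2476]
0.002 [-2.96  0.38  0.83] [0.5579 0.2476]
ccw 0.006095392886531242 0.0003285007821771688
cw 0.009534211165257406 0.0310358680952361 51.0333 0.02834572722623869
```

```bash
python3 - <<'E'
from h import *
x,y,a=.5574,.2474,np.radians(-16)
movep([x,y,.1365],down(a))
for i in range(5):
    F=read_state()["ft_force"]
    if np.hypot(*F[:2])<1.2: break
    x+=np.clip(F[0]*.00015,-.0005,.0005); y+=np.clip(F[1]*.00015,-.0005,.0005); line_to([x,y,.1365],velocity=.03)
z=descend(x,y,a,.136,.1335,f=5,dz=.0005)
hold(.5); s=read_state(); print(x,y,z,s["tcp_pos"],s["ft_force"],s["torque"],s["opening"],s["grip_force"],s["time_s"])
S=shot("scene","end",(0,0,10,10),1); T=shot("top","endt",(0,0,10,10),1)
cv2.imwrite("pics/end.png",np.hstack([cv2.resize(S[110:200,292:372],None,fx=5,fy=5,interpolation=cv2.INTER_CUBIC),cv2.resize(S[200:290,170:250],None,fx=5,fy=5,interpolation=cv2.INTER_CUBIC)]))
E
```

```text
z 0.1355 [0.5575 0.2475 0.1358] [-0.4 -0.6  4.7] [-0.07   0.133  0.009] t 52.1
0.5574 0.2474 0.1355 [0.55753768 0.24745028 0.13560082] [ 0.35579466 -0.72697002  5.02302331] [-0.09967839  0.07139544 -0.02747829] 0.028832427981988814 110.28716146945953 52.6
```

View pics/end.png

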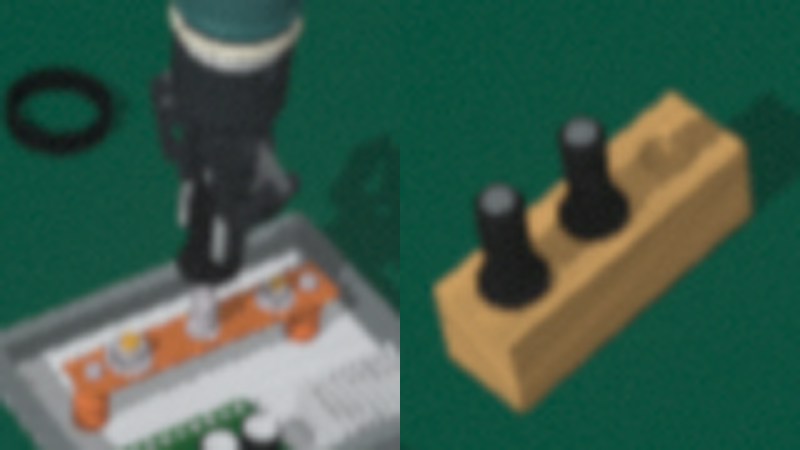

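The driver is home on the middle nut, with its socket foot at about (200,335) on the washer. The other two stand upright in the block, so I'm handing the job in.

```bash
python3 -c "
from station import *
print(sign_off())"
```

```text
the job is handed in; nothing more can be done
None
```

I handed the job in at about 53 s, with the 13 mm driver gripped, upright and fully down over the middle nut, and the other two back in the block. The nut's turn is not confirmed: from the driver's rotation I estimate 0.65–1.2 rad clockwise, but the wrist sensor never clearly showed the nut's 0.1 N m resistance.

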